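Fit the long-stroke cam on the shaker drive

ROBOT

A 7-joint arm with a two-finger parallel gripper is mounted at the origin on a cart in front of the work surface, level with it; the furniture and walls round the work are solid. World frame = base frame: x ahead of the robot, y to its left, z up, the work surface at z = 0. Lengths are in mm, angles in rad, forces in N, time in s.
With the tool pointing down it reaches from about 425 to 1025 mm from the base axis. Payload 9.4 kg.
Tool frame: the origin (TCP) lies between the finger pads; the fingertips stand 25 mm ahead of it and the grasp point (between the pads) lies 6 mm ahead of it; z points along the fingers, y is the line along which they close (so a half turn about z gives the same grasp; the last joint's range is limited). The gripper opens to 93 mm and grips with 3 to 60 N. Pads are 15 mm wide; open, the fingers measure 128 mm over their backs; the gripper's body (75 mm by 188 mm) begins 65 mm behind the grasp point.
Start: joints at [-1.396, 0.599, -0.003, 1.599, 0.002, 0.943, -0.08], TCP at [180.636, 702.136, 243.618] pointing down, gripper open.
Joint ranges: [-2.57, 2.57], [-0.35, 1.97], [-1.29, 1.29], [0.11, 2.56], [-1.05, 4.19], [0.11, 1.86], [-2.63, 2.63]. Speed limits (rad/s): [2.22, 2.22, 3.01, 3.01, 3.14, 3.14, 3.14].

INTERFACE

Orientations are given as a unit quaternion [w, x, y, z].
In Python, from plant import get_obs, read_camera, camera_info, close_job gives the robot as it stands. The module is installed in compiled form; this text tells all that it offers.
- The arm moves only by the tool drive_tool, never from a script. Its argument "commands" is one flat list of numbers, 4 for each row, row after row: the shift along the tool's x, y, z in mm, then the turn about the tool's z in degrees. A call has 1 to 12 rows; each row shifts and turns the commanded pose from where the row before left it, along the tool's axes as they then stand; what a row does not reach is not made up. A row lasts 1/12 s, in which the tool goes at most 41.7 mm and 7.16 degrees, less where a joint would pass 70% of its speed; a pose out of reach is approached as far as the arm can. A call with a gripper value outside its range is refused whole. "claw" is the opening, from 0 (shut) to 1 (fully open), set as the call begins (left out, the last holds). The fingers move at their own pace and stop on an object; the grip force is fixed at half the most. Time passes only in rows, so rows that do not move let the fingers close. It gives the time, the measured TCP pose, the force, the opening and the grip force at its end, in the units of the state.
- get_obs(): the state, without advancing time (a new reading comes with each control period).
- read_camera(name): name is "scene" or "top" or "wrist"; returns (picture, depth): 480x640x3 uint8, blue, green, red; 480x640 float32, mm along the optical axis (not along the pixel's ray), 0 where there is no reading.
- camera_info(name): a dict with "fov_y" (degrees; the focal length in pixels is half the picture's height over the tangent of half this angle, whatever the lens; pixels are square), "cx", "cy" (the principal point, pixels), "k1" (the pictures are not rectified: a ray, as slopes to the right and down, at radius r is drawn at 1 + k1 r^2 times it, then the intrinsics apply), "rvec" (rotation vector, rad) and "tvec" (3), from world to camera coordinates, as OpenCV has them. Camera axes: x right, y down, z forward; pixel columns grow to the right and rows downward; lengths in mm; the calibration is good to about 2 mm. A picture is of the moment at which its call begins: read the wrist's pose just before it. camera_info takes no time and is no camera call; for the wrist camera it gives the pose at the moment of the call.
- close_job(): hands the job in; it is judged then, once.
The state is a dict: "time": time; "q": joint angles; "qvel": joint speeds; "effort": joint torques, N m; "position": TCP position; "ee_rot": TCP orientation; "ft_force": force on the tool from outside, world axes, zero at the start; "torque": the same for the moment, N m; "finger_gap": finger opening in mm; "gripper_force": force on a finger pad.
Only numpy, scipy, OpenCV 4.12 (cv2) and the standard library are available. Lean on these libraries where they do the work, as an engineer would, in place of code of your own. Each camera call takes 0.05 s, during which the arm holds its last target. There are 200 camera calls.

TASK

Fit the orange cam onto the upright flatted shaft of the grey shaker drive: turn it so that its D-shaped bore matches the flat of the shaft (the white line on its lobe lies over the white line on the drive's dark flange), and let go with it fully home, flat on the flange. Leave the blue cam where it is.

Things in the scene. Friction and masses are not known exactly. Their poses are not given: they have to be found in the camera images.
- orange_cam: Orange cam, loose, flat on the table: pear-shaped plate 8 mm thick, 72 mm wide, lobe to 62 mm from the bore (white line on it); square hub 40x40 mm up to 42 mm above the underside: grip its y faces from above, over the plate. D bore right through: radius 15.3 mm, flat 6.3 mm from centre on the lobe's side. 0.12 kg. Origin on the bore's axis at the underside; x along the lobe, z up.
- spindle: Fixed D shaft on the grey drive (130x130x45 mm). Dark flange 88 mm wide, top 50 mm above the table; shaft 36 mm tall, radius 14 mm, flat 5 mm off axis for 8 mm, then tapering to radius 6 mm. Origin on the axis at the flange's top face; x to the flat's side (white line on flange), z up. A cam fully home has the same origin and axes, with 2 mm, 12 degree play; misturned, it stays 5 to 17 mm high.
- blue_cam: Blue cam, loose, flat on the table: like the orange one but with a shorter lobe (46 mm from the bore's centre). Not wanted, to be left alone. Origin and axes as for the orange cam.
Things that resemble listed ones, but are neither listed nor needed, are in the scene too. Several things have the shape of the orange_cam; the one meant has the colours described above.

How it is judged:
By the outcome, as a careful person would: the job done as asked, in the order asked, and still so for the second after the job is handed in, with the robot touching nothing.
It also fails if it takes over 42 s, if anything falls off the work surface, if the arm or the gripper's body presses on something with over 40 N, if the wrist force passes 120 N, or if a joint passes its speed limit or range.

## Working session

There is one attempt and no reset: what is moved stays moved. The work goes in short steps, Python scripts to look and compute and a tool call to move; the robot and the scene stay as the last step left them, time stands still between calls to the robot, and variables do not carry over. Pictures are saved under pics/ and viewed, at most 10 in all, crops included, and the job is handed in when it is done.

Besides the shell and the picture viewer there is one more tool, called by a JSON object that holds its "api" and its "payload". drive_tool: Moves the arm, as the interface text tells. Its arguments: {"type":"object","properties":{"commands":{"type":"array"},"claw":{"type":"number"}},"required":["commands"]}

```bash
mkdir -p pics; cat > h.py <<'E'
import numpy as np, cv2
from plant import get_obs, read_camera, camera_info, close_job
def cam(n):
    c=camera_info(n); f=240/np.tan(np.radians(c['fov_y'])/2)
    R=cv2.Rodrigues(np.array(c['rvec'],float))[0]; t=np.array(c['tvec'],float).ravel()
    return c,f,R,t
def ray(C,u,v):
    c,f,R,t=C
    d=np.array([(u-c['cx'])/f,(v-c['cy'])/f]); s=d.copy()
    for _ in range(20): s=d/(1+c['k1']*(s@s))
    return -R.T@t, R.T@np.array([s[0],s[1],1.])
def atz(C,u,v,z):
    o,d=ray(C,u,v); return o+d*(z-o[2])/d[2]
def atd(C,dep,u,v):
    o,d=ray(C,u,v); return o+d*dep[int(round(v)),int(round(u))]
def proj(C,P):
    c,f,R,t=C; p=R@np.array(P,float)+t; s=p[:2]/p[2]; s=s*(1+c['k1']*(s@s)); return s*f+[c['cx'],c['cy']]
def tri(C1,p1,C2,p2):
    o1,d1=ray(C1,*p1);o2,d2=ray(C2,*p2)
    a=np.linalg.lstsq(np.c_[d1,-d2],o2-o1,rcond=None)[0]
    A=o1+a[0]*d1;B=o2+a[1]*d2
    return (A+B)/2,np.linalg.norm(A-B)
E
python3 - <<'E'
from h import *
import pickle
D={}
for n in ['scene','top','wrist']:
    C=cam(n); p,d=read_camera(n); cv2.imwrite(f'pics/{n}0.png',p); D[n]=(C,p,d); print(n,C[0],-C[2].T@C[3])
pickle.dump(D,open('d0.pkl','wb'))
o=get_obs(); print(o)
E
```

```text
scene {'fov_y': 51.984308316413916, 'cx': 319.20040671279827, 'cy': 241.9789527771774, 'k1': -0.059982424184286384, 'rvec': array([ 2.18931468, -0.58750201,  0.31108681]), 'tvec': array([-529.0290136 ,   97.12998463,  813.8375686 ])} [ 151.6522294  -756.1824445   597.35017465]
top {'fov_y': 53.17785795653756, 'cx': 316.0652720807883, 'cy': 242.86844044768893, 'k1': -0.08194861691301288, 'rvec': array([ 2.09346174, -2.14855552,  0.16212072]), 'tvec': array([-192.54571512,  518.685386  ,  851.99337986])} [ 358.87889246 -222.61371093  923.93191179]
wrist {'fov_y': 69.88583251808674, 'cx': 320.1284447362403, 'cy': 244.7617509448333, 'k1': -0.027798461778678108, 'rvec': array([-2.28502438, -1.76976723, -0.26954227]), 'tvec': array([-723.94686913,  -34.32488149,  391.73150554])} [ 99.84957461 721.9626923  384.09734784]
{'time': 0.15, 'q': array([-1.3956814 ,  0.59993433, -0.00249226,  1.59993238,  0.0017806 ,
        0.94290023, -0.07978671]), 'qvel': array([ 3.34426406e-05, -2.30888594e-03, -6.35449679e-04, -2.66459723e-03,
       -3.97009807e-05, -7.16231716e-04, -1.30618309e-03]), 'effort': array([ 2.91978489e-03, -7.65582776e+01,  1.49945587e+00, -2.52564704e+01,
       -5.22415107e-02,  1.49770133e-02,  9.89188925e-05]), 'position': array([180.59111941, 701.80606345, 242.96904582]), 'ee_rot': array([-1.07081056e-05,  1.25566106e-01,  9.92085082e-01, -5.86193844e-04]), 'ft_force': array([ 1.2739841 ,  0.39781649, -0.0784992 ]), 'torque': array([ 0.06431751, -0.00938401, -0.01576279]), 'gripper_force': 0.0, 'finger_gap': 93.01749758556561}
```

View pics/top0.png

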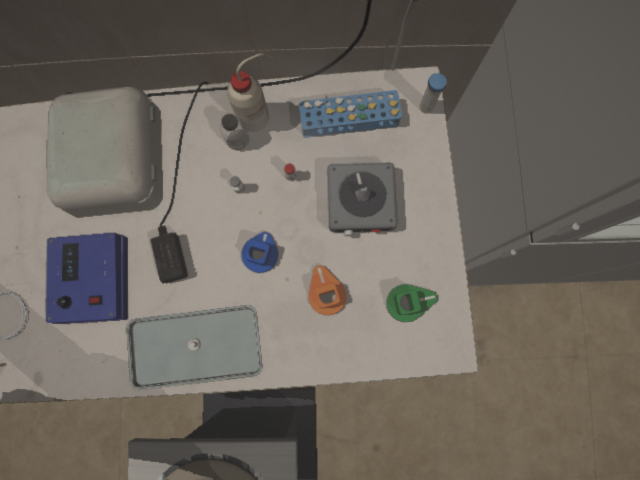

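View pics/scene0.png

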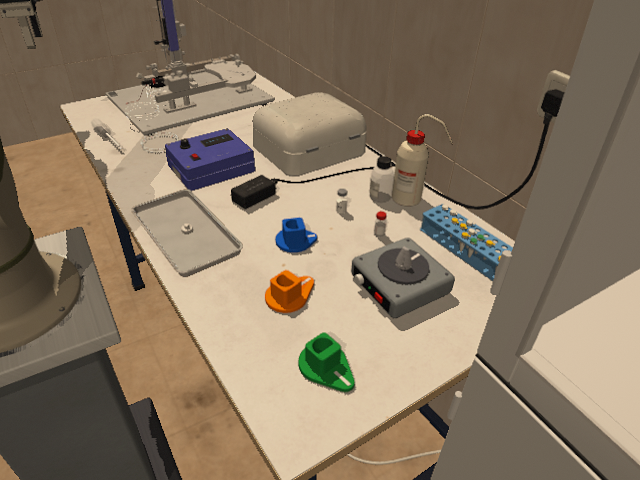

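The top view shows the orange cam near (327,292), with its lobe line toward (321,272). The drive is near (362,195) with its flange line toward (360,178), and the blue cam is at (260,254). The scene view shows the orange cam at (288,292) and the shaft at (405,262).

```bash
python3 - <<'E'
from h import *
import pickle
D=pickle.load(open('d0.pkl','rb'))
a=cv2.resize(D['top'][1][255:325,295:360],None,fx=6,fy=6,interpolation=cv2.INTER_CUBIC)[:, :390]
b=cv2.resize(D['top'][1][158:228,328:393],None,fx=6,fy=6,interpolation=cv2.INTER_CUBIC)
c=cv2.resize(D['scene'][1][265:315,260:325],None,fx=6,fy=6,interpolation=cv2.INTER_CUBIC)[:170*6]
top=np.hstack([a,b]);
cv2.imwrite('pics/c1.png',top)
C,p,d=D['top']
for n,u,v in [('hubtop',327,292),('table',290,300),('lineouter',319,268),('flange',375,200),('shaft',363,190),('drivecorner',333,225),('blue',260,254)]: print(n,atd(C,d,u,v).round(1))
# boundaries: orange mask
hsv=cv2.cvtColor(p,cv2.COLOR_BGR2HSV); m=cv2.inRange(hsv,(5,120,80),(20,255,255))
n,l,s,ce=cv2.connectedComponentsWithStats(m); print([ (s[i].tolist(),ce[i].round(1)) for i in range(1,n) if s[i,4]>50])
# 3D points of scene in area around flange via depth (both)
for n in ['top','scene']:
    C,p,d=D[n]; P=[]
    for v in range(130,330):
        for u in range(300,480):
            if d[v,u]>0: P.append(np.r_[atd(C,d,u,v),u,v])
    P=np.array(P); k=(P[:,2]>54)&(P[:,2]<95)
    k&=(abs(P[:,0]-600)<400)
    Q=P[k]; 
    print(n,len(Q)); 
    np.save(f'P_{n}.npy',P)
E
```

```text
hubtop [ 423.6 -223.9   13.1]
table [ 411.1 -152.3   -1.2]
lineouter [ 470.  -209.8   11.4]
flange [ 591.2 -318.9   48.8]
shaft [ 601.4 -294.2   83.1]
drivecorner [ 546.5 -238.5   43.7]
blue [ 5.019e+02 -9.500e+01  5.000e-01]
[([309, 266, 37, 49, 1099], array([325.9, 292.3]))]
top 147
scene 3269
```

View pics/c1.png

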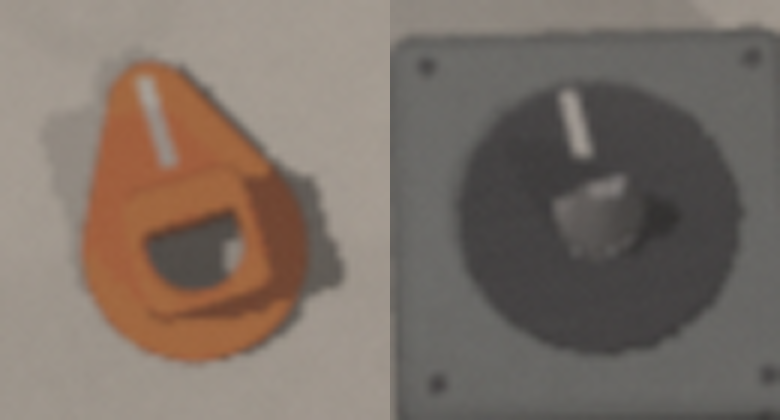

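The crop shows the orange cam's line running from (319.5,268.3) to (323,282) in full top-view pixels. The flange line runs from (357.8,173.3) to (360.3,184), with the flange circle centred near (363,194).

```bash
python3 - <<'E'
from h import *
import pickle
D=pickle.load(open('d0.pkl','rb'))
C=D['top'][0]
def yaw(a,b): return np.degrees(np.arctan2(b[1]-a[1],b[0]-a[0])).round(1)
a,b=atz(C,323,282,8),atz(C,319.5,268.3,8); print('cam line',a,b,yaw(a,b))
# hub top corners inferred px from crop, z=42
h=[atz(C,295+x/6,255+y/6,42) for x,y in [(122,207),(240,165),(270,275),(150,315)]]; print('hub',np.mean(h,0),[np.linalg.norm(h[i]-h[i-1]).round(1) for i in range(4)],yaw(h[3],h[0]),yaw(h[2],h[1]))
a,b=atz(C,360.3,184,50),atz(C,357.8,173.3,50);f=atz(C,363,194,50); print('flange',f,a,b,yaw(a,b),yaw(f,b))
# outline of hub: cam plate circle centre px (195,250) r=36
print('plate', atz(C,295+195/6,255+250/6,8))
print(proj(D['scene'][0],[180,702,243]))
# height map
G={}
for n in ['top','scene','wrist']:
    Cn,p,d=D[n]
    for v in range(0,480,3):
        for u in range(0,640,3):
            if d[v,u]>0:
                P=atd(Cn,d,u,v)
                if 0<P[0]<900 and -600<P[1]<1000 and P[2]>15:
                    k=(int(P[0]//100),int(P[1]//100)); G.setdefault(k,[]).append(P[2])
for y in range(9,-7,-1): print(y*100,[int(np.percentile(G[(x,y)],98)) if (x,y) in G and len(G[(x,y)])>2 else 0 for x in range(9)])
E
```

```text
cam line [ 443.27480194 -216.73609129    8.        ] [ 469.82070667 -210.7053899     8.        ] 12.8
hub [ 415.9347861 -224.7268165   42.       ] [np.float64(34.0), np.float64(38.4), np.float64(34.8), np.float64(38.5)] 13.2 13.5
flange [ 603.16168101 -296.6994377    50.        ] [ 622.87473956 -292.43214636   50.        ] [ 644.14040999 -288.57201022   50.        ] 10.3 11.2
plate [ 415.08200224 -224.56419656    8.        ]
[31.38455926 31.36149555]
900 [0, 0, 0, 0, 0, 0, 0, 0, 182]
800 [0, 0, 0, 0, 0, 0, 0, 0, 210]
700 [0, 336, 306, 27, 86, 269, 77, 78, 230]
600 [0, 336, 148, 27, 74, 277, 75, 90, 243]
500 [0, 0, 27, 39, 108, 111, 76, 73, 265]
400 [0, 0, 17, 27, 26, 26, 26, 24, 283]
300 [0, 0, 0, 61, 62, 63, 0, 104, 305]
200 [0, 0, 0, 64, 78, 104, 121, 122, 321]
100 [0, 0, 19, 62, 64, 97, 121, 122, 341]
0 [269, 0, 19, 20, 34, 34, 83, 0, 364]
-100 [247, 0, 19, 19, 42, 44, 51, 184, 387]
-200 [0, 0, 0, 0, 44, 43, 51, 131, 406]
-300 [0, 0, 0, 43, 44, 72, 69, 47, 429]
-400 [0, 0, 0, 42, 43, 62, 65, 47, 320]
-500 [0, 0, 0, 0, 0, 0, 0, 110, 206]
-600 [0, 0, 0, 0, 528, 472, 494, 443, 310]
```

View pics/wrist0.png

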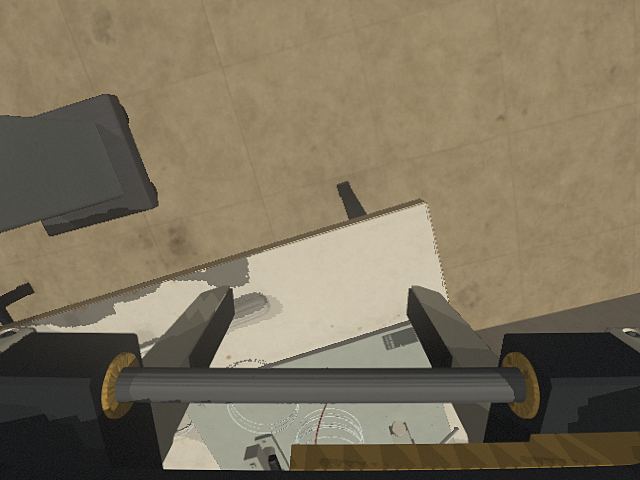

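The wrist view shows only the table's far corner. The orange cam is at about (415,-224) with yaw 13°. The flange is at about (603,-297) with yaw about 11°. The heights and sizes agree with the text. I'll travel in an arc that avoids the post.

{"api": "drive_tool", "payload": {"commands": [-27.4,-21.6,0,0,-27.4,-21.6,0,0,-27.4,-21.6,0,0,-27.4,-21.6,0,0,-27.4,-21.6,0,0,-27.4,-21.6,0,0,-27.4,-21.6,0,0,-27.4,-21.6,0,0,-22.3,-30.4,0,0,-22.3,-30.4,0,0,-22.3,-30.4,0,0,-22.3,-30.4,0,0], "claw": 1}}

```text
time: 1.15
position: [406.3, 338.4, 243.5]
ee_rot: [-0.0, 0.126, 0.992, -0.0]
ft_force: [1.3, -0.0, -0.0]
finger_gap: 93.0
gripper_force: 0.0
```

{"api": "drive_tool", "payload": {"commands": [-22.3,-30.4,0,0,-22.3,-30.4,0,0,-22.3,-30.4,0,0,-22.3,-30.4,0,0,-22.3,-30.4,0,0,-22.3,-30.4,0,0,-10.3,-36,0,0,-10.3,-36,0,0,-10.3,-36,0,0,-10.3,-36,0,0,-10.3,-36,0,0,-10.3,-36,0,0]}}

```text
time: 2.15
position: [495.8, -96.2, 243.7]
ee_rot: [0.0, 0.126, 0.992, 0.0]
ft_force: [0.4, 1.0, 0.4]
finger_gap: 93.0
gripper_force: 0.0
```

{"api": "drive_tool", "payload": {"commands": [-10.3,-36,0,0,-10.3,-36,0,0,-10.3,-36,0,0,-10.3,-36,0,0,0,0,0,0]}}

```text
time: 2.57
position: [499.2, -252.1, 243.7]
ee_rot: [0.001, 0.13, 0.992, -0.002]
ft_force: [0.6, -0.3, 0.2]
finger_gap: 93.1
gripper_force: 0.0
```

```bash
python3 - <<'E'
from h import *
import pickle
o=get_obs(); C=cam('wrist'); p,d=read_camera('wrist'); pickle.dump((C,p,d),open('d1.pkl','wb'))
print(o['position'],o['ee_rot'],o['q'],-C[2].T@C[3],C[2])
print(proj(C,[415,-224,42]),proj(C,[603,-297,50]))
cv2.imwrite('pics/w1.png',p)
E
```

```text
[ 499.15292451 -252.10401123  243.73480632] [ 5.19387908e-04  1.29735221e-01  9.91546759e-01 -1.87834668e-03] [ 0.28804773  0.40078515  0.10487695  1.98932518 -0.05486582  0.7522563
  1.73526201] [ 418.53053804 -230.826907    384.88204686] [[ 0.25827269  0.96606936 -0.00228307]
 [ 0.92201101 -0.24578702  0.2991395 ]
 [ 0.28842836 -0.07936458 -0.95420666]]
[326.92868282 131.70639042] [306.04701445 322.94630836]
```

View pics/w1.png

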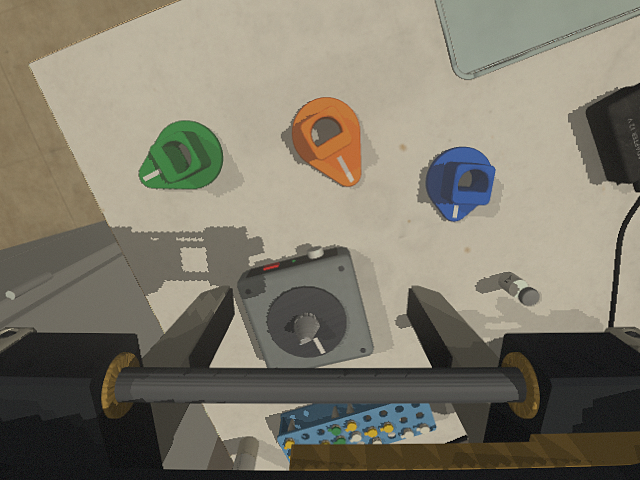

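The wrist view shows the orange hub at (326,132) with its line ending at (350,182). The flange is centred at (306,322) with its line ending at (322,352). I'll enlarge both.

```bash
python3 - <<'E'
from h import *
import pickle
C,p,d=pickle.load(open('d1.pkl','rb'))
a=cv2.resize(p[90:195,280:380],None,fx=4,fy=4,interpolation=cv2.INTER_CUBIC)
b=cv2.resize(p[270:375,256:356],None,fx=4,fy=4,interpolation=cv2.INTER_CUBIC)
cv2.imwrite('pics/c2.png',np.hstack([a,b]))
E
```

```text
(no output)
```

View pics/c2.png

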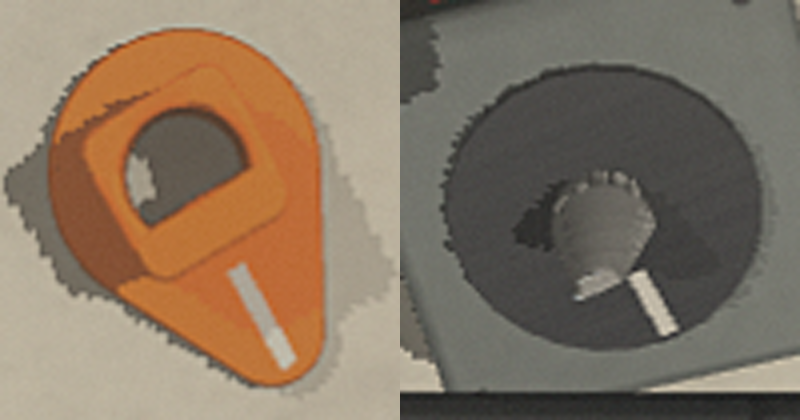

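The crop shows the hub-top centre at about (186,171), the cam line from (237,267) to (287,366), the flange centre at (603,207), and the flange line from (638,273) to (670,333).

```bash
python3 - <<'E'
from h import *
import pickle
C,p,d=pickle.load(open('d1.pkl','rb')); D=pickle.load(open('d0.pkl','rb')); T=D['top'][0]
yaw=lambda a,b: np.degrees(np.arctan2(b[1]-a[1],b[0]-a[0])).round(1)
A=lambda x,y:(280+x/4,90+y/4); B=lambda x,y:(256+(x-400)/4,270+y/4)
print('hub tri',tri(C,A(186,171),T,(327.6,295.1)),'atz42',atz(C,*A(186,171),42))
print('line tri',tri(C,A(287,366),T,(319.5,268.3)))
a,b=atz(C,*A(237,267),8),atz(C,*A(287,366),8);print('cam line',a,b,yaw(a,b))
for q in [((85,150),(150,270)),((222,75),(285,190))]: print('hub edge',yaw(atz(C,*A(*q[0]),42),atz(C,*A(*q[1]),42)))
f=atz(C,*B(603,207),50);a,b=atz(C,*B(638,273),50),atz(C,*B(670,333),50)
print('flange tri',tri(C,B(603,207),T,(363,194)),f,a,b,yaw(a,b),yaw(f,b))
print('depth z hub,flange,table',[atd(C,d,*q)[2].round(1) for q in [A(170,250),B(520,150),A(30,40)]])
# circle fits from depth masks: hub top & flange
for nm,(u0,u1,v0,v1),(z0,z1) in [('hub',(280,380,90,195),(38,47)),('flange',(256,356,270,362),(47.3,56))]:
    P=np.array([atd(C,d,u,v) for u in range(u0,u1) for v in range(v0,v1) if d[v,u]>0]); Q=P[(P[:,2]>z0)&(P[:,2]<z1)]
    r=cv2.minAreaRect(Q[:,:2].astype(np.float32)); print(nm,len(Q),r,np.median(Q[:,2]),cv2.minEnclosingCircle(Q[:,:2].astype(np.float32)))
E
```

```text
hub tri (array([ 415.80653129, -224.70189076,   42.9819875 ]), np.float64(0.10393429512096306)) atz42 [ 415.81286681 -224.63413643   42.        ]
line tri (array([ 467.49277341, -211.33308904,   32.64050755]), np.float64(1.4422296986620529))
cam line [ 442.70136021 -217.07694667    8.        ] [ 471.6219932  -210.29496571    8.        ] 13.2
hub edge 14.0
hub edge 15.8
flange tri (array([ 604.7771251 , -297.05494993,   44.39907981]), np.float64(0.25848944965098647)) [ 601.76335611 -295.84855114   50.        ] [ 624.39503531 -292.01912573   50.        ] [ 645.68629264 -288.37706048   50.        ] 9.7 9.7
depth z hub,flange,table [np.float64(42.8), np.float64(50.6), np.float64(0.5)]
hub 1152 ((416.36419677734375, -224.9465789794922), (40.23065948486328, 40.26109313964844), 15.325432777404785) 42.10740307014527 ((416.1365661621094, -224.87734985351562), 25.686281204223633)
flange 3900 ((604.4896240234375, -292.4522399902344), (94.18321990966797, 88.44536590576172), 76.83968353271484) 50.11447322916135 ((610.9820556640625, -286.6435241699219), 55.99165344238281)
```

{"api": "drive_tool", "payload": {"commands": [29.1,1.7,0,0,29.1,1.7,0,0,29.1,1.7,0,0,0,0,0,7,0,0,0,7,0,0,0,7,0,0,0,7,0,0,0,7,0,0,0,7,0,0,0,7,0,0,0,7,0,0,0,7]}}

```text
time: 3.62
position: [417.0, -216.0, 243.6]
ee_rot: [-0.0, 0.627, 0.779, 0.0]
ft_force: [-0.5, 0.6, -0.5]
finger_gap: 93.0
gripper_force: 0.0
```

{"api": "drive_tool", "payload": {"commands": [0,0,10,7,0,0,10,7,0,0,10,7,0,0,10,7,0,0,10,7,0,0,10,7,0,0,10,7,0,0,10,7,0,0,10,7,0,0,10,7,0,0,10,7,0,0,10,7]}}

```text
time: 4.62
position: [417.1, -216.0, 123.1]
ee_rot: [-0.0, 0.987, 0.159, -0.0]
ft_force: [0.3, -0.3, -0.8]
finger_gap: 93.0
gripper_force: 0.0
```

{"api": "drive_tool", "payload": {"commands": [0,0,0,4.3,0,0,0,0,0,0,0,0]}}

```text
time: 4.87
position: [417.0, -216.4, 123.5]
ee_rot: [-0.0, 0.992, 0.126, -0.0]
ft_force: [-0.1, -1.0, -0.1]
finger_gap: 92.9
gripper_force: 0.0
```

```bash
python3 - <<'E'
from h import *
o=get_obs();w,x,y,z=o['ee_rot'];print(o['position'],o['ee_rot'],'toolx',np.degrees(2*np.arctan2(y,x)),o['q'].round(2))
E
```

```text
[ 417.01378623 -216.4483876   123.48386661] [-2.07958369e-04  9.92013169e-01  1.26133868e-01 -2.75322851e-04] toolx 14.49248076277479 [-0.06  0.58  0.61  2.3  -0.78  0.47 -0.12]
```

{"api": "drive_tool", "payload": {"commands": [-1.5,4,5,0,-1.6,4,12,0,0,0,20,0,0,0,20,0,0,0,20,0,0,0,9.5,0,0,0,0,0,0,0,0,0]}}

```text
time: 5.53
position: [415.6, -226.2, 37.1]
ee_rot: [-0.0, 0.992, 0.124, -0.0]
ft_force: [0.2, -0.9, 0.7]
finger_gap: 93.0
gripper_force: 0.0
```

{"api": "drive_tool", "payload": {"commands": [0,0,0,0,0,0,0,0,0,0,0,0,0,0,0,0,0,0,0,0,0,0,0,0], "claw": 0.2}}

```text
time: 6.03
position: [416.1, -225.8, 37.4]
ee_rot: [0.0, 0.992, 0.125, 0.0]
ft_force: [-0.1, -0.0, -0.4]
finger_gap: 57.8
gripper_force: 0.0
```

{"api": "drive_tool", "payload": {"commands": [0,0,0,0,0,0,0,0,0,0,0,0,0,0,0,0,0,0,0,0,0,0,0,0,0,0,0,0]}}

```text
time: 6.62
position: [415.9, -225.8, 37.2]
ee_rot: [-0.0, 0.992, 0.124, 0.0]
ft_force: [-0.2, 1.2, 1.7]
finger_gap: 39.9
gripper_force: 29.8
```

{"api": "drive_tool", "payload": {"commands": [0,0,-15,0,0,0,-35,0,0,0,-35,0,0,0,-35,0,27,19.1,0,0,27,19.1,0,0,27,19.1,0,0,27,19.1,0,0,27,19.1,0,0,27,19.1,0,0,0,0,0,4.5,0,0,0,0]}}

```text
time: 7.62
position: [602.1, -297.2, 156.0]
ee_rot: [0.0, 0.996, 0.084, -0.001]
ft_force: [-1.1, 0.7, -2.1]
finger_gap: 39.9
gripper_force: 29.8
```

{"api": "drive_tool", "payload": {"commands": [0,0,0,0,0,0,0,0]}}

```text
time: 7.78
position: [599.9, -296.7, 156.8]
ee_rot: [-0.0, 0.996, 0.086, -0.001]
ft_force: [-0.1, 0.6, -1.6]
finger_gap: 40.0
gripper_force: 29.8
```

```bash
python3 - <<'E'
from h import *
import pickle
o=get_obs();w,x,y,z=o['ee_rot'];print(o['position'],o['ee_rot'],'toolx',np.degrees(2*np.arctan2(y,x)),o['ft_force'],o['finger_gap'])
C=cam('wrist'); p,d=read_camera('wrist'); Cs=cam('scene'); s,ds=read_camera('scene'); pickle.dump((C,p,d,Cs,s,ds),open('d2.pkl','wb'))
b=cv2.resize(s[150:350,300:500],(400,400),interpolation=cv2.INTER_CUBIC)
cv2.imwrite('pics/w2.png',np.hstack([cv2.resize(p,(400,300)),np.zeros((300,1,3),np.uint8),b[50:350,:399]]))
cv2.imwrite('pics/w2.png',np.hstack([cv2.resize(p[120:480,100:540],(400,327)),b[36:363]]))
E
```

```text
[ 599.8599224  -296.73730511  156.81299229] [-3.33069757e-04  9.96310043e-01  8.58240469e-02 -6.47628106e-04] toolx 9.846827511945843 [-0.13687965  0.61604316 -1.64122433] 40.021446583438376
```

View pics/w2.png

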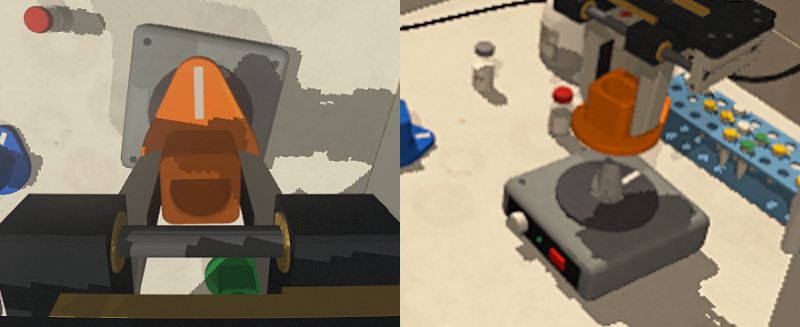

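The left half, the wrist view, shows the held cam's lobe line running from (198,66) to (199,118). The right half, the scene view, shows the cam level above the shaft, with the flange centre at about (608,189).

```bash
python3 - <<'E'
from h import *
import pickle
C,p,d,Cs,s,ds=pickle.load(open('d2.pkl','rb'))
a,b=[atz(C,100+x*1.1,120+y*1.1,127.6) for x,y in [(198.5,66),(199.5,118)]]
print(a,b,np.degrees(np.arctan2(a[1]-b[1],a[0]-b[0])),'depth z',atd(C,d,317,205),np.hypot(*(a-[599.9,-296.7,0])[:2]))
sc=lambda x,y:(300+(x-400)/2,150+(y+36)/2)
f=atz(Cs,*sc(608,190),50);l=[atz(Cs,*sc(*q),50) for q in [(622,182),(640,170)]];print('flange scene',f,l)
o=get_obs();print(o['position'])
E
```

```text
[ 656.19889381 -286.55524757  127.6       ] [ 626.83552441 -292.15496605  127.6       ] 10.796905092659891 depth z [ 649.89882886 -286.94208358  127.36794438] 57.205606776607894
flange scene [ 605.88071596 -295.85416892   50.        ] [array([ 622.98334545, -293.52604649,   50.        ]), array([ 647.01916261, -288.65572799,   50.        ])]
[ 600.21884158 -296.76174022  157.2431    ]
```

{"api": "drive_tool", "payload": {"commands": [3.2,0,3,0,0,0,14,0,0,0,14,0,0,0,14,0,0,0,10,0,0,0,3,0,0,0,0,0,0,0,0,0]}}

```text
time: 8.55
position: [604.1, -296.9, 99.0]
ee_rot: [0.0, 0.996, 0.085, -0.0]
ft_force: [0.1, -0.4, -0.9]
finger_gap: 39.8
gripper_force: 29.8
```

{"api": "drive_tool", "payload": {"commands": [0,0,2,0,0,0,2,0,0,0,1,0,0,0,0,0]}}

```text
time: 8.88
position: [604.4, -296.4, 94.2]
ee_rot: [-0.0, 0.996, 0.085, 0.0]
ft_force: [0.3, 0.8, -1.4]
finger_gap: 39.5
gripper_force: 29.8
```

{"api": "drive_tool", "payload": {"commands": [0,0,2,0,0,0,1,0,0,0,0,0]}}

```text
time: 9.13
position: [604.2, -296.4, 91.0]
ee_rot: [-0.0, 0.996, 0.085, -0.0]
ft_force: [0.1, -0.5, -2.1]
finger_gap: 40.1
gripper_force: 29.8
```

{"api": "drive_tool", "payload": {"commands": [0,0,1.5,0,0,0,1.5,0,0,0,1,0,0,0,0,0]}}

```text
time: 9.47
position: [604.3, -296.5, 87.3]
ee_rot: [-0.0, 0.996, 0.085, 0.0]
ft_force: [-1.0, -0.5, 1.3]
finger_gap: 39.8
gripper_force: 29.9
```

{"api": "drive_tool", "payload": {"commands": [0,0,0.7,0,0,0,0,0]}}

```text
time: 9.63
position: [604.3, -296.5, 87.3]
ee_rot: [-0.0, 0.996, 0.085, 0.0]
ft_force: [-2.3, 2.0, 7.4]
finger_gap: 39.7
gripper_force: 29.9
```

{"api": "drive_tool", "payload": {"commands": [0,0,0,0,0,0,0,0,0,0,0,0,0,0,0,0,0,0,0,0,0,0,0,0,0,0,0,0,0,0,0,0], "claw": 0.9}}

```text
time: 10.3
position: [604.3, -296.5, 86.4]
ee_rot: [0.0, 0.996, 0.085, -0.0]
ft_force: [-0.7, -0.3, 0.9]
finger_gap: 83.1
gripper_force: 0.0
```

{"api": "drive_tool", "payload": {"commands": [0,0,-15,0,0,0,-30,0,0,0,-35,0,0,0,-35,0,-30,0,-10,0,-35,0,0,0,-35,0,0,0,0,0,0,0,0,0,0,0]}}

```text
time: 11.05
position: [504.2, -314.2, 213.1]
ee_rot: [-0.0, 0.997, 0.084, 0.001]
ft_force: [1.8, -0.1, -0.2]
finger_gap: 83.7
gripper_force: 0.0
```

```bash
python3 - <<'E'
from h import *
import pickle
C=cam('wrist'); p,d=read_camera('wrist'); Cs=cam('scene'); s,ds=read_camera('scene'); pickle.dump((C,p,d,Cs,s,ds),open('d3.pkl','wb'))
u,v=proj(C,[603,-296,60]).astype(int); print(u,v)
b=cv2.resize(s[200:340,330:470],(400,400),interpolation=cv2.INTER_CUBIC)
u0,v0=max(0,min(440,u-100)),max(0,min(280,v-100)); print(u0,v0)
cv2.imwrite('pics/w3.png',np.hstack([cv2.resize(p[v0:v0+200,u0:u0+200],(400,400)),b]))
P=np.array([atd(C,d,x,y) for x in range(u0,u0+200) for y in range(v0,v0+200) if d[y,x]>0])
k=np.hypot(P[:,0]-603,P[:,1]+296)<60
for z0,z1 in [(53,66),(85,100)]:
    Q=P[k&(P[:,2]>z0)&(P[:,2]<z1)]; print(len(Q),np.median(Q[:,2]),Q.mean(0),cv2.minAreaRect(Q[:,:2].astype(np.float32)))
E
```

```text
317 116
217 16
5049 58.24859361977968 [ 617.13933983 -294.26835476   58.37157142] ((612.5030517578125, -290.62384033203125), (91.530029296875, 71.75736999511719), 38.286048889160156)
2297 92.02101554748583 [ 606.45526161 -296.58668783   91.65419222] ((604.6674194335938, -296.9970397949219), (40.60197830200195, 40.17145919799805), 11.271628379821777)
```

View pics/w3.png

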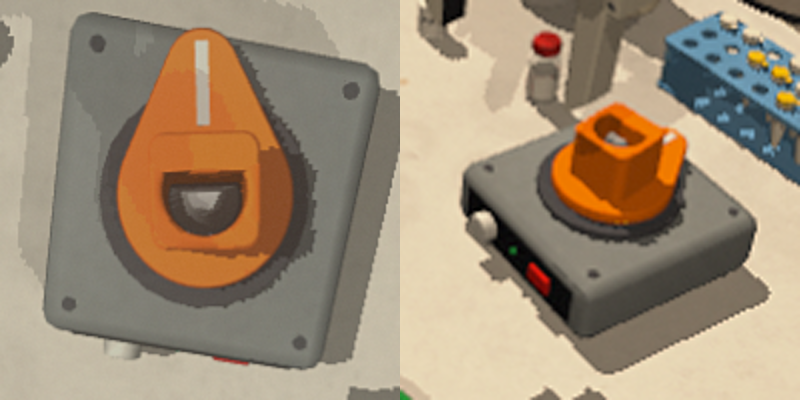

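The cam sits flat. Its plate top measures 58.2 mm (50 + 8) and its hub top 92.0 mm (50 + 42), so it is fully home. The lobe line, at (203,80) in the crop, lies along the flange's line direction, and the robot is clear.

```bash
python3 -c "
from plant import *
print(close_job())"
```

```text
the job is handed in; nothing more can be done
None
```

The orange cam is fully home on the shaker drive's shaft: flat on the flange, lobe line aligned with the flange's line, released with the arm clear. The job was handed in at about 11 s, and the blue cam was not touched.

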